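# Weigh a centrifuge bucket and set up the magnifier to read the dial

## Robot

A 7-joint arm with a two-finger parallel gripper is mounted at the origin on the work surface. World frame = base frame: x ahead of the robot, y to its left, z up, the work surface at z = 0. Lengths are in m, angles in rad, forces in N, time in s.
With the tool pointing down it reaches from about 0.4 to 0.85 m from the base axis. Payload 10.4 kg.
Tool frame: the origin (TCP) lies on the centre line of the jaws, within the pads' length; the fingertips stand 17 mm ahead of it and the grasp point (between the pads) lies 2 mm behind it; z points along the fingers, y is the line along which they close (so a half turn about z gives the same grasp; the last joint's range is limited). The gripper opens to 85 mm and grips with 20 to 120 N. Pads are 22 mm wide; open, the fingers measure 114 mm over their backs; the gripper's body (76 mm by 85 mm) begins 54 mm behind the grasp point. The pads swing forward as they close: fully open they stand 13 mm farther back than shut.
Start: joints at [-1.181, 0.332, -0.065, 1.46, 0.022, 1.35, -0.088], TCP at [0.251, 0.573, 0.248] pointing down, gripper open.
Joint ranges: [-2.6, 2.6], [-0.5, 2.12], [-1.47, 1.34], [0.16, 2.42], [-1.27, 4.41], [0.06, 2.06], [-2.6, 2.6]. Speed limits (rad/s): [2.22, 2.22, 2.79, 2.79, 3.14, 3.14, 3.14].

## Interface

Orientations are given as a rotation vector (axis times angle).
In Python, from bench import r gives the robot as it stands.
- The arm moves only by the tool send_rows, never from a script. Its argument "steps" is a list of rows, each a list of 2 entries, a list of its own where there are three numbers: the shift along the tool's x, y, z in m, then the turn about the tool's z in degrees. In form: [[[tx, ty, tz], twist], ...]. A call has 1 to 8 rows; each row is the pose to reach, as a shift and turn from the pose commanded when the call began, along the tool's axes at that moment; what a row does not reach only later rows make up. A row lasts 1/8 s, in which the tool goes at most 62.5 mm and 10.7 degrees, less where a joint would pass 70% of its speed; a pose out of reach is approached as far as the arm can. A call with a gripper value outside its range is refused whole. "gripper" is the opening in per cent of the stroke, from 0 (shut) to 100 (fully open), set as the call begins (left out, the last holds). The fingers move at their own pace and stop on an object; the grip force is fixed at half the most. Time passes only in rows, so rows that repeat a pose let the fingers close. It gives the time, the measured TCP pose, the force, the opening and the grip force at its end, in the units of the state.
- r.get_obs(): the state, without advancing time (a new reading comes with each control period).
- r.get_image(name): name is "side" or "top"; returns (picture, depth): 384x512x3 uint8, red, green, blue; 384x512 float32, m along the optical axis (not along the pixel's ray), 0 where there is no reading.
- r.camera_model(name): a dict with "fx", "fy", "cx", "cy" (pixels), "extrinsics" (4x4, takes a point from camera to world coordinates). Camera axes: x right, y up, looking along -z (the intrinsics and any distortion apply to the point x, -y, -z); pixel columns grow to the right and rows downward; lengths in m; the calibration is good to about 2 mm. A picture is of the moment at which its call begins. camera_model takes no time and is no camera call.
- r.job_done(): hands the job in; it is judged then, once.
The state is a dict: "time_s": time; "joint_pos": joint angles; "dq": joint speeds; "joint_torque": joint torques, N m; "ee_pos": TCP position; "tcp_rot": TCP orientation; "contact_force": force on the tool from outside, world axes, zero at the start; "torque": the same for the moment, N m; "gripper_width": finger opening in m; "grip_force": force on a finger pad.
Only numpy, scipy, OpenCV 4.12 (cv2) and the standard library are available. Lean on these libraries where they do the work, as an engineer would, in place of code of your own. Each camera call takes 0.05 s, during which the arm holds its last target. There are 200 camera calls.

## Task

Lift the metal centrifuge bucket by its tab, hang it by its wire bail from the notch of the spring scale's hook, gently so that the scale is not dragged to its stop, let go and let it come to rest. Then take the magnifier by its knob, swing its stiff arm round until the lens stands centred over the dial on top of the scale, let go so that it stays there, and last of all throw the lever on the magnifier's lamp switch fully over to its other side. Leave the bucket hanging still, do not tip it over, and leave the bottle, tube rack, tip box and timer where they are.

Things in the scene. Friction and masses are not known exactly. Their poses are not given: they have to be found in the camera images.
- bucket_mid (a point): Loose aluminium centrifuge bucket, 245 to 490 g, 176 mm tall: open round cup 62 mm across, 68 mm high, a bail of 7 mm wire over it, a flat grip tab on top. This point is on its axis, 88 mm above its underside; z up. The bail lies in the own y-z plane: the window between cup rim and bail peak is 56 mm high, 48 mm wide, so a hook enters along own x (either way).
- bucket_tab (a point): Point to pinch on the bucket's grip tab, on the axis 160 mm above the underside, 16 mm below the tab's top and 35.5 mm above bucket_eye. The tab is 24 mm along own x by 12 mm along own y: close across the 12 mm. The tab's foot and the bail's peak begin 29 mm below this point. Same axes as bucket_mid.
- bucket_eye (a point): Point on the bucket: underside of the bail's peak, where the hook bears; on the axis, 124.5 mm above the bucket's underside. Same axes as bucket_mid.
- hook_notch (a point): Lowest point of the V notch in the scale's hook arm (8 mm round steel bar; point at mid-bar, the bail's underside rests 4 mm higher). 190 mm above the bench when empty. Own x runs along the arm from its free tip to the column, z up; the column's axis is 120 mm away. The upturned tip ends 27 mm before the notch, its top 25 mm above this point; on the column side the bar rises to 19 mm above.
- scale (a joint): Sinking of the hook under load in m: 0 empty, about 0.065 m per kg (150 N/m), stop at 0.05. A hung bucket makes it bob for about a second.
- dial (a point): Centre of the white dial (72 mm across) facing up on top of the fixed spring scale's column, 250 mm above the bench. Its pointer turns as the hook sinks. Own x points from hook to column. The scale's base plate does not reach under the notch.
- post (a point): Magnifier: point on the axis of its fixed post (28 mm thick) at arm height, 285 mm above the bench; heavy round foot (130 mm). Own x and y are the foot's, z up. The shoulder turns about this vertical axis. Two level arms: upper arm 220 mm from post to elbow axis, forearm 220 mm from elbow axis to lens centre. Nothing of the arms is below 262 mm.
- shoulder (a joint): Shoulder angle in rad, growing counterclockwise seen from above; at 0 the upper arm points along the foot's +y. Range -0.8 to 3.3. Stiff: stays where it is left (about 0.4 N m to turn).
- elbow (a joint): Elbow angle in rad, growing counterclockwise seen from above; at 0 the forearm is square to the upper arm, turned 90 degrees to its left (with both joints at 0 it points along the foot's -x). Range -1.1 to 1.05, so the elbow never bends the other way. Stiff: stays where it is left (about 0.3 N m).
- lens (a point): Centre of the magnifier's round lens (118 mm across its white rim), level, 285 mm above the bench, at the end of the forearm. Own -x points along the forearm away from the elbow.
- knob (a point): Upright round black knob on the forearm, 22 mm in diameter, by which the arm is swung; 145 mm from the elbow axis, 75 mm short of the lens centre. This point is 320 mm above the bench, 17 mm below the knob's top and 28 mm above the forearm's top face. It swivels freely about its own upright axis, so a grip need not turn with the arm. About 5 N moves it.
- lamp_switch (a joint): Toggle lever of the lamp switch, in rad: 0 = off (leaning to the foot's -x), 1.0 = fully on (leaning to the foot's +x). Stays where it is left; about 1 N at the tip moves it.
- lamp_switch_tip (a point): Centre of the black ball (26 mm) on the switch lever's tip. Lever 80 mm long, pivot 22 mm above the bench, turning about the foot's y axis, on a white box 70 x 50 x 25 mm high that stands 125 mm to the foot's +y from the post. The ball is 92 mm above the bench at either end, 102 mm half-way, and travels 77 mm along the foot's +x.
- reagent: Bystander: white bottle, 56 mm across, 130 mm high; origin at its underside.
- tube_rack: Bystander: blue tube rack, 70 x 120 x 45 mm (x, y, z); origin at its underside.
- tip_box: Bystander: red tip box, 85 x 120 x 66 mm; origin at its underside.
- timer: Bystander: white timer, 60 x 75 x 24 mm; origin at its underside.
Mind the look-alikes: they are no part of the job. What is shaped like the part that bears bucket_mid but orange is not meant.

How it is judged:
On the way, in this order (a step that is already met when the one before it is completed fails the run):
1. the bucket hangs by its bail in the hook's notch, let go and at rest (distance between bucket_eye and hook_notch below 0.014 m and contact force between bucket and scale_body above 1 N and contact force between bucket and the fingers below 0.05 N and angle between bucket_mid's own z axis and vertical below 0.2 rad and linear speed of bucket below 0.03 m/s and velocity of joint scale between -0.01 and 0.01 m/s), for 0.5 s.
2. with the bucket still hanging, the lens stands over the dial, the magnifier let go (distance between bucket_eye and hook_notch below 0.014 m and contact force between bucket and scale_body above 1 N and contact force between each of bucket, magnifier and the fingers below 0.05 N and angle between bucket_mid's own z axis and vertical below 0.2 rad and horizontal distance between lens and dial below 0.022 m and velocity of joint shoulder between -0.05 and 0.05 rad/s and velocity of joint elbow between -0.05 and 0.05 rad/s), for 0.3 s.
3. the lamp lever is thrown fully over (distance between bucket_eye and hook_notch below 0.014 m and contact force between bucket and scale_body above 1 N and contact force between bucket and the fingers below 0.05 N and angle between bucket_mid's own z axis and vertical below 0.2 rad and horizontal distance between lens and dial below 0.022 m and value of joint lamp_switch above 0.85 rad), for 0.1 s.
At the end, for the whole second after the job is handed in: Bucket hangs free by its bail in the hook notch (eye within 14 mm of it, leaning under 0.2 rad, bucket under 0.03 m/s, hook under 0.01 m/s); lens centre within 22 mm horizontally of the dial centre, at rest; lamp lever past 0.85 rad; nothing held (all of step 3 and linear speed of bucket below 0.03 m/s and velocity of joint scale between -0.01 and 0.01 m/s and contact force between magnifier and the fingers below 0.05 N and velocity of joint shoulder between -0.05 and 0.05 rad/s and velocity of joint elbow between -0.05 and 0.05 rad/s); the robot touches nothing.
It fails at once if the scale is dragged to its stop (sunk more than 46 mm) (value of joint scale above 0.046 m).
It fails at once if the bucket is tipped over (angle between bucket_mid's own z axis and vertical above 1 rad).
It fails at once if the bottle, tube rack, tip box or timer is moved more than 30 mm (distance of any of reagent, tube_rack, tip_box, timer from where it was at the start of the episode above 0.03 m).
It also fails if it takes over 67 s, if anything falls off the work surface, if the arm or the gripper's body presses on something with over 40 N, if the wrist force passes 120 N, or if a joint passes its speed limit or range.

## Working session

There is one attempt and no reset: what is moved stays moved. The work goes in short steps, Python scripts to look and compute and a tool call to move; the robot and the scene stay as the last step left them, time stands still between calls to the robot, and variables do not carry over. Pictures are saved under pics/ and viewed, at most 10 in all, crops included, and the job is handed in when it is done.

Besides the shell and the picture viewer there is one more tool, called after "Emit:" by a JSON object that holds its "api" and its "payload", one argument or row to a line. send_rows: Moves the arm, as the interface text tells. Its arguments: {"type":"object","properties":{"steps":{"type":"array","items":{"type":"array"}},"gripper":{"type":"number"}},"required":["steps"]}

```bash
mkdir -p pics; cat > h.py <<'E'
import numpy as np, cv2
from bench import r
def cloud(name):
    im,d=r.get_image(name); m=r.camera_model(name)
    v,u=np.mgrid[:384,:512]
    P=np.stack([(u-m['cx'])/m['fx']*d,-(v-m['cy'])/m['fy']*d,-d],-1)
    E=np.array(m['extrinsics']); W=P@E[:3,:3].T+E[:3,3]; W[d==0]=np.nan
    return im,W
def save(im,n): cv2.imwrite('pics/'+n,cv2.cvtColor(im,cv2.COLOR_RGB2BGR))
E
python3 - <<'E'
from h import *
for n in('side','top'):
    im,W=cloud(n); np.savez(n+'.npz',im=im,W=W); save(im,n+'0.png'); m=r.camera_model(n); print({k:np.round(v,3) for k,v in m.items()})
o=r.get_obs(); print(o['ee_pos'],o['tcp_rot'],o['time_s'])
E
```

```text
{'fx': np.float64(391.649), 'fy': np.float64(391.649), 'cx': np.float64(256.22), 'cy': np.float64(194.493), 'extrinsics': array([[ 0.997,  0.042, -0.058,  0.48 ],
       [-0.07 ,  0.763, -0.643, -0.675],
       [ 0.017,  0.645,  0.764,  1.042],
       [ 0.   ,  0.   ,  0.   ,  1.   ]])}
{'fx': np.float64(426.901), 'fy': np.float64(426.901), 'cx': np.float64(256.222), 'cy': np.float64(195.267), 'extrinsics': array([[-0.08 ,  0.972, -0.22 ,  0.266],
       [-0.997, -0.078,  0.022,  0.052],
       [ 0.004,  0.221,  0.975,  1.518],
       [ 0.   ,  0.   ,  0.   ,  1.   ]])}
[0.25065582 0.57220009 0.24762457] [-6.43874380e-01 -3.07473909e+00  1.92686896e-03] 0.1
```

View pics/side0.png

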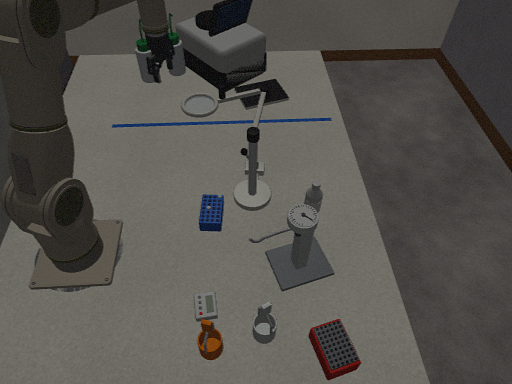

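View pics/top0.png

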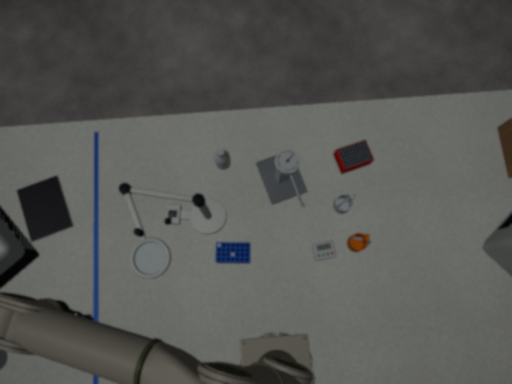

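Side view: the candidates for the bucket are the metal bucket at (264,325) and the orange look-alike at (209,342). I choose the grey one. The scale dial is at (302,216), the hook tip at (253,240), the magnifier post at (252,135), the lens at (200,104) and the switch ball at (244,152). Top view: bucket (343,203), orange (358,242), dial (287,162), hook tip (303,205), lens (151,258), knob (138,232), post (199,200), ball (168,220).

```bash
python3 - <<'E'
from h import *
s=np.load('side.npz');t=np.load('top.npz')
a=cv2.resize(s['im'][290:350,235:315],(400,300),interpolation=cv2.INTER_CUBIC)
b=cv2.resize(t['im'][180:240,310:390],(400,300),interpolation=cv2.INTER_CUBIC)
c=cv2.resize(s['im'][195:255,240:320],(400,300),interpolation=cv2.INTER_CUBIC)
d=cv2.resize(t['im'][150:210,245:325],(400,300),interpolation=cv2.INTER_CUBIC)
save(np.clip(np.vstack([np.hstack([a,b]),np.hstack([c,d])])*1.3,0,255).astype(np.uint8),'crop.png')
def reg(n,W,u,v,w,z0,z1):
    P=W[v-w:v+w+1,u-w:u+w+1].reshape(-1,3);P=P[(P[:,2]>z0)&(P[:,2]<z1)]
    print(n,len(P),P.mean(0).round(4) if len(P) else'',P.min(0).round(3) if len(P) else '',P.max(0).round(3) if len(P) else '')
for nm,f,L in(('side',s,[('bucket',264,322,22,.02,.2),('tab',264,312,14,.135,.2),('dial',302,216,18,.24,.27),('hook',268,238,18,.15,.235),('post',253,133,12,.27,.4),('lens',200,104,24,.26,.31),('ball',244,152,6,.07,.12)]),
 ('top',t,[('bucket',343,203,16,.02,.2),('tab',348,198,12,.14,.2),('dial',287,162,16,.24,.27),('hook',300,190,18,.15,.235),('post',199,200,10,.27,.4),('lens',151,258,24,.26,.31),('knob',138,232,8,.3,.36),('elbow',125,188,8,.26,.36),('ball',168,220,5,.07,.12),('foot',208,217,26,.01,.05)])):
    for l in L: reg(nm+' '+l[0],f['W'],*l[1:])
E
```

```text
side bucket 550 [ 0.5448 -0.2891  0.0824] [ 0.515 -0.316  0.02 ] [ 0.576 -0.255  0.177]
side tab 118 [ 0.5446 -0.2873  0.163 ] [ 0.533 -0.294  0.135] [ 0.558 -0.275  0.177]
side dial 644 [ 0.6532 -0.087   0.249 ] [ 0.615 -0.123  0.24 ] [ 0.693 -0.043  0.256]
side hook 125 [ 0.5641 -0.1092  0.2027] [ 0.517 -0.125  0.188] [ 0.613 -0.09   0.216]
side post 206 [0.5454 0.1957 0.2897] [0.526 0.174 0.27 ] [0.566 0.255 0.3  ]
side lens 798 [0.3906 0.3368 0.2886] [0.328 0.279 0.278] [0.463 0.394 0.31 ]
side ball 51 [0.5242 0.3193 0.094 ] [0.512 0.308 0.071] [0.537 0.336 0.106]
top bucket 239 [ 0.5409 -0.2785  0.0867] [ 0.514 -0.314  0.02 ] [ 0.575 -0.253  0.183]
top tab 52 [ 0.5433 -0.2817  0.1684] [ 0.532 -0.293  0.141] [ 0.555 -0.275  0.183]
top dial 509 [ 0.6519 -0.0816  0.2518] [ 0.613 -0.122  0.241] [ 0.693 -0.043  0.261]
top hook 93 [ 0.5727 -0.1034  0.2087] [ 0.514 -0.123  0.194] [ 0.619 -0.063  0.233]
top post 169 [0.542  0.197  0.2961] [0.525 0.177 0.272] [0.563 0.223 0.306]
top lens 1359 [0.3856 0.3407 0.2909] [0.327 0.282 0.282] [0.456 0.399 0.308]
top knob 75 [0.4547 0.361  0.3322] [0.445 0.353 0.3  ] [0.466 0.372 0.344]
top elbow 162 [0.5898 0.4051 0.2966] [0.569 0.385 0.269] [0.611 0.425 0.306]
top ball 49 [0.5219 0.3224 0.101 ] [0.51  0.313 0.074] [0.539 0.335 0.112]
top foot 979 [0.5343 0.1957 0.0243] [0.436 0.1   0.01 ] [0.619 0.29  0.049]
```

View pics/crop.png

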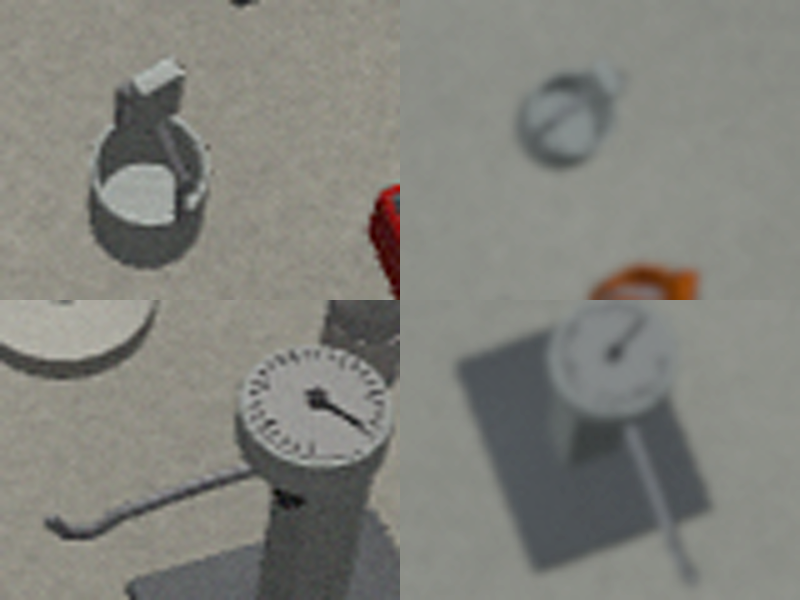

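The close crop confirms the grey bucket: its tab's long axis runs up-right, and the bail lies across it. The hook runs from lower-left to the column, with the notch near its left end. Next I measure the axes.

```bash
python3 - <<'E'
from h import *
s=np.load('side.npz');t=np.load('top.npz')
def sel(W,u0,u1,v0,v1,z0,z1):
    P=W[v0:v1,u0:u1].reshape(-1,3);return P[(P[:,2]>z0)&(P[:,2]<z1)]
def rect(n,P): 
    (c,wh,a)=cv2.minAreaRect(P[:,:2].astype(np.float32)*1000);print(n,len(P),np.round(c,1),np.round(wh,1),round(a,1))
S,T=s['W'],t['W']
rect('tab side',sel(S,245,285,295,325,.170,.2)); rect('tab top',sel(T,335,362,185,212,.165,.2))
def circ(n,P):
    c,rad=cv2.minEnclosingCircle(P[:,:2].astype(np.float32)*1000);(e,ax,_)=cv2.fitEllipse(cv2.convexHull(P[:,:2].astype(np.float32)*1000));print(n,np.round(c,1),round(rad,1),'ell',np.round(e,1),np.round(ax,1))
circ('cup side',sel(S,240,290,300,350,.055,.072));circ('cup top',sel(T,325,362,185,222,.055,.078))
circ('dial side',sel(S,280,325,195,240,.243,.26));circ('dial top',sel(T,268,306,145,180,.243,.265))
circ('lens side',sel(S,175,224,90,120,.275,.3));circ('lens top',sel(T,130,173,235,280,.275,.3))
circ('foot top',sel(T,185,232,198,240,.012,.03)); circ('foot side',sel(S,230,275,175,212,.012,.03))
for n,W,b in(('side',S,(245,284,225,250)),('top',T,(285,310,175,212))):
    P=sel(W,*b,.16,.235);q=P[:,:2];q=q[(q[:,0]<.615)];l=cv2.fitLine(q.astype(np.float32),cv2.DIST_HUBER,0,.01,.01).ravel();print('hook',n,len(q),l.round(4),np.degrees(np.arctan2(l[1],l[0])),q[q[:,0].argmin()],P[:,2].min())
rect('box side',sel(S,240,270,150,180,.018,.04)); rect('box top',sel(T,160,190,198,226,.018,.04))
for n,W,b in(('bottle',S,(300,326,180,215)),('rack',S,(195,228,190,235)),('timer',S,(190,222,288,325)),('tipbox',S,(305,365,315,380)),('orange',S,(192,230,315,365))):
    P=sel(W,*b,.02,.2);print(n,P.min(0).round(3),P.max(0).round(3))
E
```

```text
tab side 56 [ 545.1 -284.9] [23.2 12.2] 26.7
tab top 35 [ 544.4 -283.1] [23.9 12.6] 29.7
cup side [ 545.8 -285.2] 31.2 ell [ 545.3 -285.3] [60. 61.]
cup top [ 544.4 -283.5] 31.1 ell [ 544.2 -283.5] [60.3 61.6]
dial side [653.4 -82.4] 41.6 ell [654.2 -82.9] [77.8 80.8]
dial top [653.5 -82.3] 40.4 ell [653.5 -82. ] [78.1 79.5]
lens side [394.4 340.3] 66.8 ell [391.8 338.5] [115.4 130.5]
lens top [390.1 341.8] 63.4 ell [387.4 341.4] [115.1 122.9]
foot top [559.8 197.9] 81.8 ell [546.4 196.8] [128.  163.1]
foot side [546.4 199. ] 71.0 ell [544.4 196.3] [127.4 137.5]
hook side 117 [ 0.9613  0.2754  0.5727 -0.1073] 15.98447 [ 0.51422472 -0.12182316] 0.18769654822003157
hook top 82 [ 0.96    0.2801  0.5627 -0.1074] 16.264326 [ 0.51410455 -0.11932818] 0.194071640970779
box side 119 [557.9 299.7] [88.5 69.6] 81.1
box top 242 [561.4 311. ] [88.3 64.5] 41.0
bottle [0.712 0.101 0.022] [0.768 0.146 0.134]
rack [0.366 0.05  0.02 ] [0.445 0.174 0.058]
timer [ 0.358 -0.322  0.02 ] [ 0.422 -0.164  0.179]
tipbox [ 0.662 -0.413  0.02 ] [ 0.773 -0.279  0.071]
orange [ 0.365 -0.348  0.02 ] [ 0.436 -0.232  0.179]
```

```bash
cat >> h.py <<'E'
from scipy.spatial.transform import Rotation as R
def go(*T):
    """T: (x,y,z,yaw of tool y in deg) -> tool-frame shift and twist from present pose"""
    o=r.get_obs(); p=np.array(o['ee_pos']); M=R.from_rotvec(o['tcp_rot']).as_matrix()
    y0=np.degrees(np.arctan2(M[1,1],M[0,1]))
    print('t',round(o['time_s'],2),'p',p.round(4),'yaw',round(y0,1),'z',M[:,2].round(3),'F',np.round(o['contact_force'],2),'w',round(float(o['gripper_width']),4))
    for t in T: print(t,'->',(M.T@(np.array(t[:3])-p)).round(4),round((y0-t[3]+180)%360-180,1))
E
python3 - <<'E'
from h import *
go((.25,.57,.45,66),(.41,.1,.45,2),(.545,-.2845,.40,-62),(.545,-.2845,.163,-62))
E
```

```text
t 0.1 p [0.2507 0.5722 0.2476] yaw 66.3 z [-0.    -0.001 -1.   ] F [-0.1   1.31 -0.12] w 0.0851
(0.25, 0.57, 0.45, 66) -> [-0.0003 -0.0025 -0.2024] 0.3
(0.41, 0.1, 0.45, 2) -> [-0.3354 -0.3688 -0.2019] 64.3
(0.545, -0.2845, 0.4, -62) -> [-0.6134 -0.6668 -0.1515] 128.3
(0.545, -0.2845, 0.163, -62) -> [-0.6133 -0.6665  0.0855] 128.3
```

Emit:
{"api": "send_rows", "payload": {
  "steps": [
    [[0,0,-0.06],0],
    [[0,0,-0.12],0],
    [[-0.02,-0.02,-0.17],5],
    [[-0.06,-0.06,-0.2],14],
    [[-0.1,-0.11,-0.2],23],
    [[-0.14,-0.15,-0.2],32],
    [[-0.18,-0.2,-0.2],41],
    [[-0.22,-0.24,-0.2],50]
  ],
  "gripper": 60
}}

```text
time_s: 1.1
ee_pos: [0.3561, 0.2621, 0.4483]
tcp_rot: [-1.89, -2.509, -0.001]
contact_force: [1.9, 1.1, -0.3]
gripper_width: 0.051
grip_force: 0.0
```

```bash
python3 -c "
from h import *
go((.545,-.2845,.40,-62),(.545,-.2845,.163,-62))"
```

```text
t 1.1 p [0.3561 0.2621 0.4483] yaw 16.0 z [-0.  0. -1.] F [ 1.89  1.11 -0.35] w 0.051
(0.545, -0.2845, 0.4, -62) -> [-0.5775  0.0304  0.048 ] 78.0
(0.545, -0.2845, 0.163, -62) -> [-0.5777  0.0304  0.285 ] 78.0
```

Emit:
{"api": "send_rows", "payload": {
  "steps": [
    [[-0.06,0.003,0],10],
    [[-0.12,0.006,0],20],
    [[-0.18,0.01,0],30],
    [[-0.24,0.013,0],40],
    [[-0.3,0.016,0],50],
    [[-0.36,0.019,0],59],
    [[-0.42,0.022,0],68],
    [[-0.48,0.025,0.0],76]
  ]
}}

```text
time_s: 2.1
ee_pos: [0.5153, -0.1908, 0.4483]
tcp_rot: [-3.034, -0.816, -0.001]
contact_force: [1.1, -0.2, -0.3]
gripper_width: 0.0513
grip_force: 0.0
```

```bash
python3 -c "
from h import *
go((.545,-.2845,.25,-62),(.545,-.2845,.163,-62))"
```

```text
t 2.1 p [ 0.5153 -0.1908  0.4483] yaw -59.9 z [ 0.001  0.    -1.   ] F [ 1.06 -0.18 -0.3 ] w 0.0513
(0.545, -0.2845, 0.25, -62) -> [-0.0214  0.0959  0.1983] 2.1
(0.545, -0.2845, 0.163, -62) -> [-0.0215  0.0959  0.2853] 2.1
```

Emit:
{"api": "send_rows", "payload": {
  "steps": [
    [[-0.011,0.048,0.03],2],
    [[-0.0214,0.0959,0.06],2],
    [[-0.0214,0.0959,0.12],2],
    [[-0.0214,0.0959,0.18],2],
    [[-0.0214,0.0959,0.2],2],
    [[-0.0214,0.0959,0.2],2]
  ]
}}

```text
time_s: 2.85
ee_pos: [0.5443, -0.2821, 0.2467]
tcp_rot: [-3.044, -0.769, 0.004]
contact_force: [0.7, 0.4, 1.7]
gripper_width: 0.0511
grip_force: 0.0
```

```bash
python3 - <<'E'
from h import *
im,W=cloud('side'); save(np.clip(cv2.resize(im[250:370,190:350],(800,600),interpolation=cv2.INTER_CUBIC)*1.3,0,255).astype(np.uint8),'above.png')
go((.545,-.2845,.163,-62))
E
```

```text
t 2.9 p [ 0.545  -0.2826  0.2483] yaw -61.7 z [-0.001  0.    -1.   ] F [-0.35 -0.1   0.29] w 0.0508
(0.545, -0.2845, 0.163, -62) -> [-0.0008  0.0017  0.0853] 0.3
```

View pics/above.png

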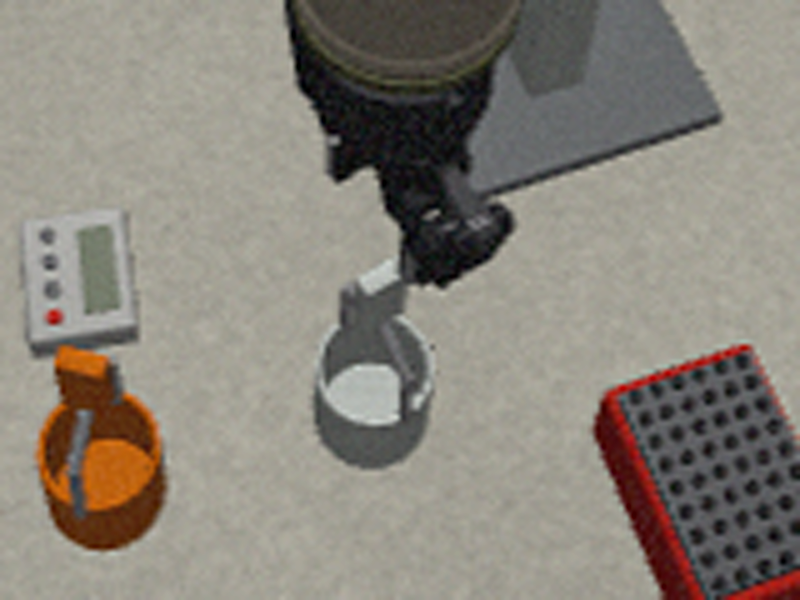

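The open gripper at (430,230) in the crop stands above the bucket tab at (378,285), which agrees with the numbers, so I descend and grip.

Emit:
{"api": "send_rows", "payload": {
  "steps": [
    [[-0.0005,0.001,0.045],0],
    [[-0.0005,0.0015,0.075],0],
    [[-0.0005,0.0015,0.085],0],
    [[-0.0005,0.0015,0.085],0]
  ]
}}

```text
time_s: 3.4
ee_pos: [0.5458, -0.2845, 0.1643]
tcp_rot: [3.045, 0.769, 0.001]
contact_force: [0.1, -0.0, -0.8]
gripper_width: 0.051
grip_force: 0.0
```

Emit:
{"api": "send_rows", "payload": {
  "steps": [
    [[0,0,0],0],
    [[0,0,0],0],
    [[0,0,0],0],
    [[0,0,0],0],
    [[0,0,0],0],
    [[0,0,0],0]
  ],
  "gripper": 0
}}

```text
time_s: 4.15
ee_pos: [0.5459, -0.2844, 0.1643]
tcp_rot: [3.045, 0.769, 0.002]
contact_force: [-0.2, 1.5, 5.7]
gripper_width: 0.0112
grip_force: 59.6
```

Emit:
{"api": "send_rows", "payload": {
  "steps": [
    [[0,0,-0.02],0],
    [[0,0,-0.05],0],
    [[0,0,-0.08],0],
    [[0,0,-0.1],0],
    [[0,0,-0.1],0],
    [[0,0,-0.1],0]
  ]
}}

```text
time_s: 4.9
ee_pos: [0.545, -0.284, 0.2626]
tcp_rot: [-3.045, -0.769, 0.001]
contact_force: [0.3, 0.6, -2.8]
gripper_width: 0.0113
grip_force: 58.7
```

```bash
python3 - <<'E'
from h import *
go((.4805,-.1325,.2665,-74),(.538,-.116,.2665,-74))
im,W=cloud('side'); np.savez('side2.npz',im=im,W=W); save(np.clip(cv2.resize(im[180:345,190:410],(800,600),interpolation=cv2.INTER_CUBIC)*1.3,0,255).astype(np.uint8),'lift.png')
print([np.round(r.get_obs()['contact_force'],2) for i in range(3)])
E
```

```text
t 4.9 p [ 0.545  -0.284   0.2626] yaw -61.7 z [-0.001  0.001 -1.   ] F [ 0.26  0.61 -2.76] w 0.0113
(0.4805, -0.1325, 0.2665, -74) -> [ 0.0152 -0.164  -0.0037] 12.3
(0.538, -0.116, 0.2665, -74) -> [ 0.0736 -0.1512 -0.0038] 12.3
[array([ 0.1 ,  0.24, -3.21]), array([ 0.1 ,  0.24, -3.21]), array([ 0.1 ,  0.24, -3.21])]
```

View pics/lift.png

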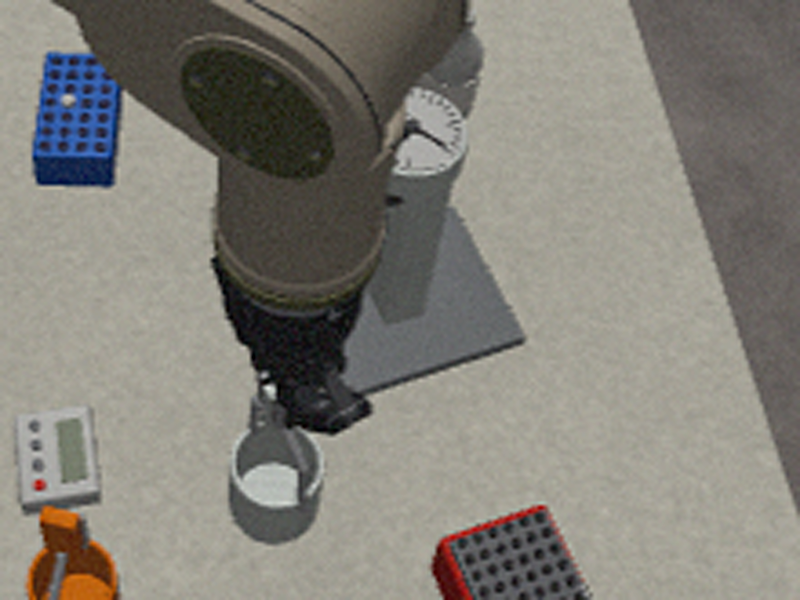

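The bucket is held upright at (275,470) in the crop and weighs about 3.2 N, so the hook should sink about 21 mm. I move to the front of the hook tip, aligned with the hook.

Emit:
{"api": "send_rows", "payload": {
  "steps": [
    [[0,-0.02,-0.005],2],
    [[0,-0.05,-0.0054],5],
    [[0,-0.08,-0.0054],8],
    [[0,-0.11,-0.0054],11],
    [[0,-0.14,-0.0054],12.3],
    [[0.0004,-0.16,-0.0054],12.3],
    [[0.0004,-0.167,-0.0054],12.3],
    [[0.0004,-0.167,-0.0054],12.3]
  ]
}}

```text
time_s: 5.95
ee_pos: [0.4663, -0.1372, 0.2685]
tcp_rot: [-3.111, -0.439, 0.0]
contact_force: [-0.0, 0.7, -3.6]
gripper_width: 0.0111
grip_force: 58.9
```

```bash
python3 - <<'E'
from h import *
im,W=cloud('side'); np.savez('side3.npz',im=im,W=W); save(np.clip(cv2.resize(im[200:300,205:338],(798,600),interpolation=cv2.INTER_CUBIC)*1.4,0,255).astype(np.uint8),'pre.png')
go((.538,-.116,.268,-74))
P=W[200:320,200:270].reshape(-1,3)
Q=P[(P[:,2]>.06)&(P[:,2]<.19)&(np.hypot(P[:,0]-.466,P[:,1]+.137)<.045)]
print(len(Q),Q.min(0).round(3),Q.max(0).round(3)); 
top=Q[Q[:,2]>.155];print(cv2.minEnclosingCircle((top[:,:2]*1000).astype(np.float32)),np.percentile(Q[:,2],[1,99]))
H=W[225:250,245:284].reshape(-1,3);H=H[(H[:,2]>.18)&(H[:,2]<.225)&(H[:,0]>.505)];print(len(H),H.min(0).round(3),H.max(0).round(3))
E
```

```text
t 6.0 p [ 0.4664 -0.1377  0.2685] yaw -74.0 z [-0. -0. -1.] F [ 0.22 -0.19 -3.57] w 0.0108
(0.538, -0.116, 0.268, -74) -> [ 0.0748 -0.0011  0.0005] 0.0
598 [ 0.436 -0.17   0.108] [ 0.496 -0.106  0.189]
((467.89398193359375, -137.9784698486328), 32.74402618408203) [0.1091096  0.18420725]
117 [ 0.514 -0.125  0.188] [ 0.605 -0.092  0.215]
```

View pics/pre.png

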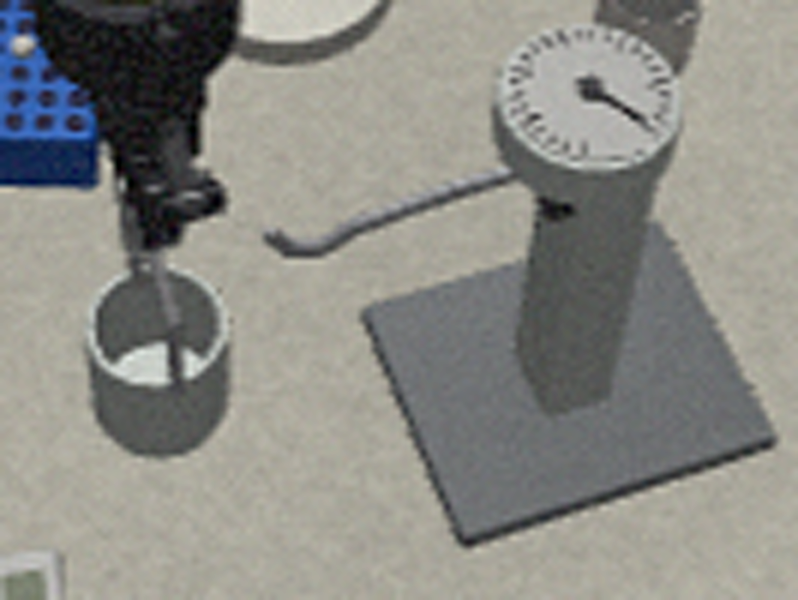

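The bucket is at (158,360) in the crop, in front of and in line with the hook tip at (270,240). I thread it on.

Emit:
{"api": "send_rows", "payload": {
  "steps": [
    [[0.01,0,0],0],
    [[0.025,-0.0005,0],0],
    [[0.04,-0.001,0],0],
    [[0.055,-0.001,0],0],
    [[0.068,-0.001,0],0],
    [[0.075,-0.001,0],0],
    [[0.075,-0.001,0],0],
    [[0.075,-0.001,0],0]
  ]
}}

```text
time_s: 7.0
ee_pos: [0.5379, -0.1158, 0.2687]
tcp_rot: [-3.111, -0.438, 0.0]
contact_force: [-0.6, -0.2, -1.5]
gripper_width: 0.0111
grip_force: 58.9
```

```bash
python3 - <<'E'
from h import *
im,W=cloud('side'); save(np.clip(cv2.resize(im[200:300,205:338],(798,600),interpolation=cv2.INTER_CUBIC)*1.4,0,255).astype(np.uint8),'thread.png')
go((.538,-.116,.268,-74))
E
```

```text
t 7.05 p [ 0.5378 -0.1157  0.2688] yaw -74.0 z [ 0.  0. -1.] F [ 0.22  0.16 -2.09] w 0.0107
(0.538, -0.116, 0.268, -74) -> [0.0001 0.0003 0.0008] 0.0
```

View pics/thread.png

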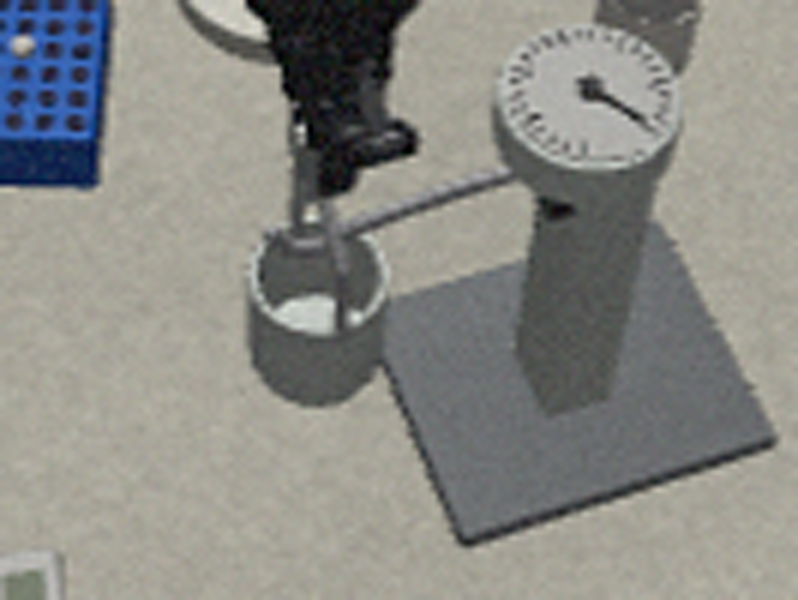

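The hook passes through the bail window, with its tip at (280,240) on the near side. Now I lower gently.

Emit:
{"api": "send_rows", "payload": {
  "steps": [
    [[0,0,0.01],0],
    [[0,0,0.022],0],
    [[0,0,0.03],0],
    [[0,0,0.035],0],
    [[0,0,0.038],0],
    [[0,0,0.041],0],
    [[0,0,0.043],0],
    [[0,0,0.043],0]
  ]
}}

```text
time_s: 8.05
ee_pos: [0.5383, -0.1153, 0.2258]
tcp_rot: [-3.111, -0.439, -0.001]
contact_force: [-0.0, 0.7, -0.7]
gripper_width: 0.0112
grip_force: 59.1
```

Emit:
{"api": "send_rows", "payload": {
  "steps": [
    [[0,0,0.002],0],
    [[0,0,0.004],0],
    [[0,0,0.006],0],
    [[0,0,0.007],0],
    [[0,0,0.007],0],
    [[0,0,0.007],0]
  ]
}}

```text
time_s: 8.8
ee_pos: [0.5383, -0.1154, 0.2188]
tcp_rot: [-3.111, -0.439, -0.0]
contact_force: [-0.5, 1.2, 0.7]
gripper_width: 0.0112
grip_force: 59.3
```

Emit:
{"api": "send_rows", "payload": {
  "steps": [
    [[0,0,0.001],0],
    [[0,0,0.002],0],
    [[0,0,0.002],0],
    [[0,0,0.002],0]
  ]
}}

```text
time_s: 9.3
ee_pos: [0.5382, -0.1154, 0.2167]
tcp_rot: [-3.111, -0.439, -0.0]
contact_force: [1.0, 1.8, 1.3]
gripper_width: 0.0112
grip_force: 59.3
```

```bash
python3 - <<'E'
from h import *
f=[]
for i in range(6):
    im,W=cloud('side'); f.append(r.get_obs()['contact_force'])
print(np.round(f,2).tolist(),np.mean(f,0))
H=W[225:255,245:290].reshape(-1,3);d=H-[.538,-.116,0];a=d@[.961,.277,0];l=d@[-.277,.961,0]
k=(abs(l)<.006)&(a>.025)&(a<.06)&(H[:,2]>.13);print(k.sum(),H[k][:,2].mean())
S=np.load('side.npz')['W'][225:255,245:290].reshape(-1,3);d=S-[.538,-.116,0];a=d@[.961,.277,0];l=d@[-.277,.961,0]
k=(abs(l)<.006)&(a>.025)&(a<.06)&(S[:,2]>.13);print(k.sum(),S[k][:,2].mean())
go((.538,-.116,.268,-74))
E
```

```text
[[0.22, 0.91, 0.95], [1.39, 1.7, 0.66], [1.04, 2.28, 0.13], [0.46, 1.27, 0.68], [1.07, 1.3, 0.48], [1.02, 1.17, 0.24]] [0.86463607 1.43870295 0.52094335]
29 0.18551075411608506
41 0.20467188063434982
t 9.6 p [ 0.5382 -0.1154  0.2167] yaw -74.0 z [ 0.  0. -1.] F [1.02 1.17 0.24] w 0.011
(0.538, -0.116, 0.268, -74) -> [-0.0004  0.0005 -0.0513] 0.0
```

The load is balanced, with the hook sunk about 18 mm. I release and rise.

Emit:
{"api": "send_rows", "payload": {
  "steps": [
    [[0,0,0],0],
    [[0,0,0],0],
    [[0,0,0],0],
    [[0,0,0],0],
    [[0,0,0],0]
  ],
  "gripper": 50
}}

```text
time_s: 10.22
ee_pos: [0.5382, -0.1154, 0.2167]
tcp_rot: [-3.111, -0.438, 0.0]
contact_force: [0.2, -0.4, -0.1]
gripper_width: 0.0426
grip_force: 0.0
```

Emit:
{"api": "send_rows", "payload": {
  "steps": [
    [[0,0,-0.01],0],
    [[0,0,-0.03],0],
    [[0,0,-0.06],0],
    [[0,0,-0.1],0],
    [[0,0,-0.16],0],
    [[0,0,-0.22],0],
    [[0,0,-0.24],0]
  ]
}}

```text
time_s: 11.1
ee_pos: [0.5384, -0.116, 0.461]
tcp_rot: [3.11, 0.438, 0.008]
contact_force: [0.2, -0.6, -0.8]
gripper_width: 0.0427
grip_force: 0.0
```

```bash
python3 - <<'E'
from h import *
im,W=cloud('side'); save(np.clip(cv2.resize(im[180:300,190:350],(800,600),interpolation=cv2.INTER_CUBIC)*1.4,0,255).astype(np.uint8),'hung.png')
t,Wt=cloud('top'); np.savez('top2.npz',im=t,W=Wt)
go((.46,.2,.46,0),(.4547,.361,.45,0))
P=W[190:300,200:330].reshape(-1,3);P=P[np.hypot(P[:,0]-.538,P[:,1]+.116)<.06]
c=P[(P[:,2]>.10)&(P[:,2]<.125)&(P[:,2]>.02)];print('cup',cv2.minEnclosingCircle((c[:,:2]*1000).astype(np.float32)))
c=P[(P[:,2]>.205)&(P[:,2]<.25)];print('tabtop',c.mean(0),c[:,2].max(),cv2.minAreaRect((c[:,:2]*1000).astype(np.float32)))
E
```

```text
t 11.2 p [ 0.5386 -0.1159  0.4595] yaw -74.0 z [ 0.004 -0.    -1.   ] F [ 0.68  0.22 -1.  ] w 0.0427
(0.46, 0.2, 0.46, 0) -> [ 0.0117 -0.3253 -0.001 ] -74.0
(0.4547, 0.361, 0.45, 0) -> [ 0.051  -0.4816  0.0089] -74.0
cup ((538.165283203125, -115.65882873535156), 31.673227310180664)
tabtop [ 0.53821658 -0.11850764  0.22253734] 0.2340417578142866 ((538.064697265625, -116.28195190429688), (23.863849639892578, 13.89859390258789), 19.599924087524414)
```

View pics/hung.png

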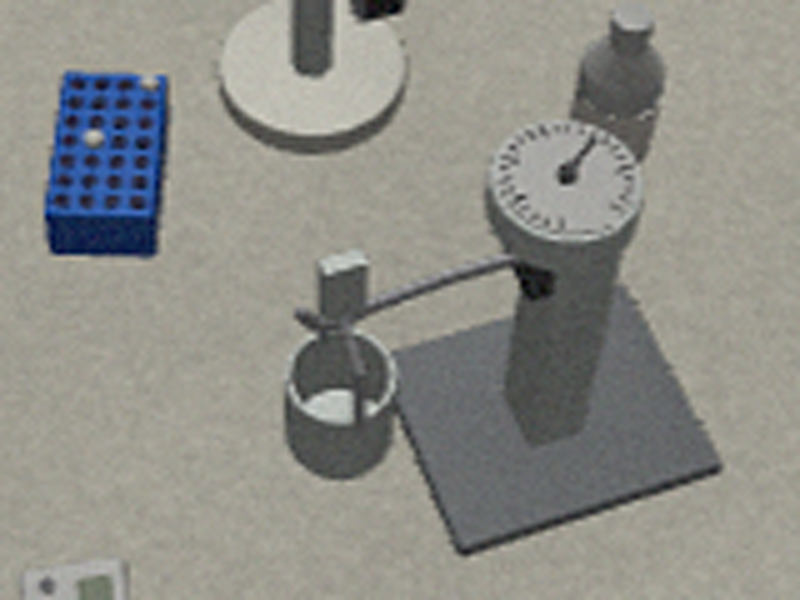

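The bucket hangs upright and still in the notch: tab at (343,275), cup at (342,400). Next, the knob.

Emit:
{"api": "send_rows", "payload": {
  "steps": [
    [[0.006,-0.06,0],-9],
    [[0.012,-0.12,0],-18],
    [[0.018,-0.18,0],-27],
    [[0.024,-0.24,0],-36],
    [[0.03,-0.3,0],-45],
    [[0.036,-0.36,0],-54],
    [[0.044,-0.42,0],-63],
    [[0.051,-0.46,0],-64]
  ],
  "gripper": 60
}}

```text
time_s: 12.2
ee_pos: [0.4585, 0.3436, 0.4553]
tcp_rot: [-2.4, -2.027, 0.003]
contact_force: [0.3, -0.7, 0.8]
gripper_width: 0.0512
grip_force: 0.0
```

```bash
python3 - <<'E'
from h import *
for f in('top.npz','top2.npz'):
    W=np.load(f)['W'];P=W[222:242,128:150].reshape(-1,3);P=P[(P[:,2]>.328)&(P[:,2]<.35)];print('knob',len(P),P.mean(0),P.min(0),P.max(0))
W=np.load('side.npz')['W'];P=W[80:110,205:235].reshape(-1,3);P=P[(P[:,2]>.32)&(P[:,2]<.35)];print('knob side',len(P),P.mean(0) if len(P) else '')
W=np.load('top2.npz')['W'];P=W[210:228,160:178].reshape(-1,3);P=P[(P[:,2]>.09)&(P[:,2]<.12)];print('ball',P.mean(0),P.min(0),P.max(0))
P=W[178:198,115:135].reshape(-1,3);P=P[(P[:,2]>.298)];print('elbow',cv2.minEnclosingCircle((P[:,:2]*1000).astype(np.float32)))
P=W[190:210,190:208].reshape(-1,3);P=P[(P[:,2]>.298)];print('postcap',cv2.minEnclosingCircle((P[:,:2]*1000).astype(np.float32)))
go((.455,.361,.37,-10),(.455,.361,.322,-10))
E
```

```text
knob 54 [0.45558062 0.3626125  0.33860277] [0.4459167  0.35317065 0.32834265] [0.46606373 0.37234598 0.34398621]
knob 54 [0.45553937 0.36267794 0.33855629] [0.44550212 0.35357873 0.33041349] [0.46585089 0.37229277 0.34442615]
knob side 50 [0.456877   0.35892349 0.33182269]
ball [0.52097405 0.32270054 0.10308706] [0.51056881 0.31222954 0.09335692] [0.532294   0.33645474 0.11132518]
elbow ((592.0118408203125, 402.039306640625), 22.916650772094727)
postcap ((543.5711059570312, 195.8095703125), 18.367441177368164)
t 12.2 p [0.4585 0.3436 0.4553] yaw -9.6 z [-0.002 -0.001 -1.   ] F [ 0.27 -0.69  0.81] w 0.0512
(0.455, 0.361, 0.37, -10) -> [ 0.0167 -0.0063  0.0853] 0.4
(0.455, 0.361, 0.322, -10) -> [ 0.0167 -0.0062  0.1333] 0.4
```

Emit:
{"api": "send_rows", "payload": {
  "steps": [
    [[0.01,-0.003,0.03],0],
    [[0.0173,-0.0053,0.07],0],
    [[0.0173,-0.0053,0.11],0],
    [[0.0173,-0.0053,0.133],0],
    [[0.0173,-0.0053,0.133],0]
  ]
}}

```text
time_s: 12.82
ee_pos: [0.4568, 0.358, 0.3214]
tcp_rot: [2.405, 2.02, -0.007]
contact_force: [0.7, 0.3, -0.4]
gripper_width: 0.0512
grip_force: 0.0
```

Emit:
{"api": "send_rows", "payload": {
  "steps": [
    [[0,0,0],0],
    [[0,0,0],0],
    [[0,0,0],0],
    [[0,0,0],0],
    [[0,0,0],0]
  ],
  "gripper": 0
}}

```text
time_s: 13.45
ee_pos: [0.458, 0.3592, 0.3252]
tcp_rot: [-2.405, -2.02, -0.004]
contact_force: [-1.8, -0.1, 6.4]
gripper_width: 0.0201
grip_force: 58.8
```

```bash
python3 - <<'E'
from h import *
# knob waypoints round the post, tool yaw kept
P=np.array([.545,.196]); o=r.get_obs(); K=np.array(o['ee_pos'][:2])-P
a0=np.degrees(np.arctan2(K[1],K[0])); r0=np.hypot(*K); print(a0,r0,o['grip_force'])
yaw=-10
T=[]
for f in np.linspace(0,1,17)[1:]:
    a=a0+f*(278.7-a0); rad=np.interp(a,[a0,160,205,278.7],[r0,.165,.165,.2545])
    q=P+rad*np.array([np.cos(np.radians(a)),np.sin(np.radians(a))]); T.append((*q.round(4),round(float(o['ee_pos'][2]),4),yaw)); print(round(a),round(rad,3),'base r',np.hypot(*q).round(3))
go(*T)
E
```

```text
118.06599656929934 0.18489750401057575 58.81058156490326
128 0.18 base r 0.55
138 0.175 base r 0.519
148 0.171 base r 0.492
158 0.166 base r 0.468
168 0.165 base r 0.447
178 0.165 base r 0.43
188 0.165 base r 0.419
198 0.165 base r 0.414
208 0.169 base r 0.413
218 0.181 base r 0.412
229 0.194 base r 0.42
239 0.206 base r 0.438
249 0.218 base r 0.465
259 0.23 base r 0.5
269 0.242 base r 0.541
279 0.254 base r 0.586
t 13.45 p [0.458  0.3592 0.3252] yaw -9.9 z [ 0.001  0.002 -1.   ] F [-1.77 -0.15  6.42] w 0.0201
(np.float64(0.4338), np.float64(0.3377), 0.3252, -10) -> [-0.0253 -0.0201 -0.0001] 0.1
(np.float64(0.4144), np.float64(0.313), 0.3252, -10) -> [-0.053  -0.035  -0.0002] 0.1
(np.float64(0.4), np.float64(0.2859), 0.3252, -10) -> [-0.0822 -0.0445 -0.0002] 0.1
(np.float64(0.391), np.float64(0.2575), 0.3252, -10) -> [-0.1117 -0.0485 -0.0003] 0.1
(np.float64(0.3834), np.float64(0.2296), 0.3252, -10) -> [-0.1405 -0.0511 -0.0004] 0.1
(np.float64(0.3801), np.float64(0.2009), 0.3252, -10) -> [-0.1693 -0.0494 -0.0004] 0.1
(np.float64(0.3817), np.float64(0.1721), 0.3252, -10) -> [-0.1974 -0.0429 -0.0005] 0.1
(np.float64(0.3884), np.float64(0.144), 0.3252, -10) -> [-0.2239 -0.0314 -0.0005] 0.1
(np.float64(0.3962), np.float64(0.1155), 0.3252, -10) -> [-0.2507 -0.0188 -0.0006] 0.1
(np.float64(0.403), np.float64(0.0832), 0.3252, -10) -> [-0.2813 -0.0066 -0.0006] 0.1
(np.float64(0.4168), np.float64(0.051), 0.3252, -10) -> [-0.3106  0.0126 -0.0007] 0.1
(np.float64(0.4376), np.float64(0.0205), 0.3252, -10) -> [-0.3371  0.0384 -0.0007] 0.1
(np.float64(0.4654), np.float64(-0.0069), 0.3252, -10) -> [-0.3593  0.0705 -0.0007] 0.1
(np.float64(0.4996), np.float64(-0.0296), 0.3252, -10) -> [-0.3757  0.1081 -0.0007] 0.1
(np.float64(0.5393), np.float64(-0.0462), 0.3252, -10) -> [-0.3852  0.15   -0.0007] 0.1
(np.float64(0.5835), np.float64(-0.0556), 0.3252, -10) -> [-0.3869  0.1952 -0.0007] 0.1
```

Emit:
{"api": "send_rows", "payload": {
  "steps": [
    [[-0.012,-0.011,0],0],
    [[-0.025,-0.02,0],0],
    [[-0.039,-0.028,0],0],
    [[-0.053,-0.035,0],0],
    [[-0.082,-0.0445,0],0],
    [[-0.112,-0.0485,0],0],
    [[-0.127,-0.05,0],0],
    [[-0.14,-0.051,0],0]
  ]
}}

```text
time_s: 14.45
ee_pos: [0.3834, 0.2298, 0.3251]
tcp_rot: [-2.404, -2.02, -0.005]
contact_force: [-0.6, 3.3, 7.4]
gripper_width: 0.0207
grip_force: 59.1
```

```bash
python3 - <<'E'
from h import *
im,W=cloud('top'); save(im,'swing1.png')
go((.3834,.2296,.3252,-10),(.3801,.2009,.3252,-10))
o=r.get_obs();print(o['grip_force'],np.round(o['joint_pos'],2))
E
```

```text
t 14.5 p [0.3834 0.2282 0.3251] yaw -10.0 z [ 0.001  0.003 -1.   ] F [-1.19 -0.32  6.75] w 0.0202
(0.3834, 0.2296, 0.3252, -10) -> [ 0.0014 -0.0003 -0.0001] -0.0
(0.3801, 0.2009, 0.3252, -10) -> [-0.0274  0.0015 -0.0001] -0.0
59.044910073280334 [-1.05 -0.13  0.38  1.8   0.05  1.46 -0.86]
```

View pics/swing1.png

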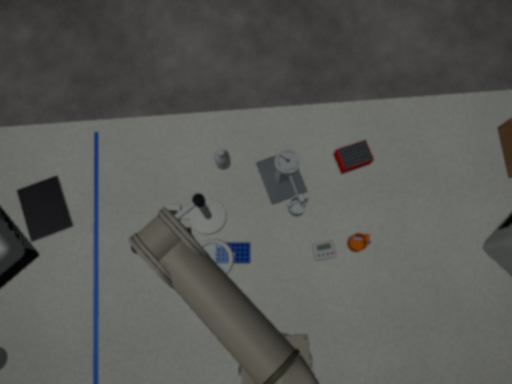

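The lens swings along at (215,258) over the rack, with the knob still held.

Emit:
{"api": "send_rows", "payload": {
  "steps": [
    [[-0.029,0.0017,0],0],
    [[-0.057,0.008,0],0],
    [[-0.083,0.02,0],0],
    [[-0.11,0.032,0],0],
    [[-0.141,0.0445,0],0],
    [[-0.17,0.064,0],0],
    [[-0.197,0.0895,0],0],
    [[-0.208,0.105,0],0]
  ]
}}

```text
time_s: 15.5
ee_pos: [0.4519, 0.0053, 0.3251]
tcp_rot: [-2.407, -2.018, -0.005]
contact_force: [-0.9, 4.5, 8.8]
gripper_width: 0.0201
grip_force: 59.3
```

```bash
python3 - <<'E'
from h import *
go((.4996,-.0296,.3252,-10),(.5393,-.0462,.3252,-10),(.5835,-.0556,.3252,-10))
o=r.get_obs();print(o['grip_force'],np.round(o['joint_pos'],2))
im,W=cloud('top');t,_=cloud('side');save(np.hstack([cv2.resize(im[130:290,150:350],(400,320)),cv2.resize(t[130:290,180:380],(400,320))]),'swing2.png')
E
```

```text
t 15.5 p [0.4519 0.0053 0.3251] yaw -10.0 z [ 0.003  0.002 -1.   ] F [-0.89  4.51  8.8 ] w 0.0201
(0.4996, -0.0296, 0.3252, -10) -> [-0.026   0.0531 -0.0001] -0.0
(0.5393, -0.0462, 0.3252, -10) -> [-0.0354  0.095  -0.    ] -0.0
(0.5835, -0.0556, 0.3252, -10) -> [-3.700e-02  1.402e-01  1.000e-04] -0.0
59.26697015762329 [-0.89 -0.17  0.7   1.8   0.11  1.47 -0.38]
```

View pics/swing2.png

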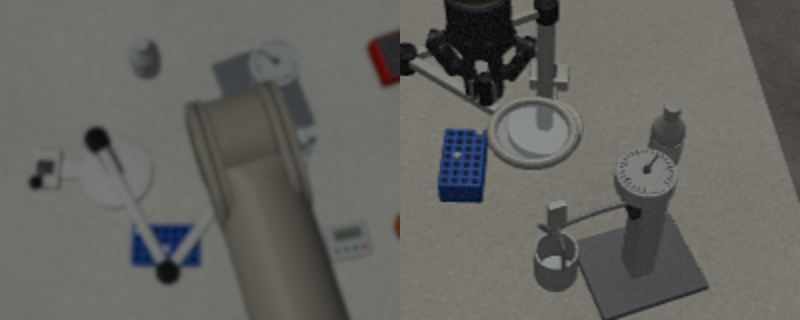

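Both views show the magnifier swinging round freely: the lens is at (536,130) in the right half, short of the dial at (645,172), and the bucket is still hanging. I finish the swing.

Emit:
{"api": "send_rows", "payload": {
  "steps": [
    [[-0.012,0.022,0],0],
    [[-0.025,0.05,0],0],
    [[-0.031,0.075,0],0],
    [[-0.0354,0.095,0],0],
    [[-0.037,0.115,0],0],
    [[-0.0375,0.13,0],0],
    [[-0.037,0.138,0],0],
    [[-0.037,0.14,0],0]
  ]
}}

```text
time_s: 16.6
ee_pos: [0.5831, -0.0538, 0.325]
tcp_rot: [2.405, 2.021, 0.003]
contact_force: [-2.3, 2.0, 10.6]
gripper_width: 0.0203
grip_force: 60.0
```

```bash
cat > lens.py <<'E'
from h import *
# rim points at lens height near the dial, both views; circle fit by least squares with radius free
from scipy.optimize import least_squares
for n in('side','top'):
    im,W=cloud(n);P=W.reshape(-1,3);k=(P[:,2]>.277)&(P[:,2]<.30)&(np.hypot(P[:,0]-.6535,P[:,1]+.0824)<.085)
    c=im.reshape(-1,3).astype(int);k&=c.min(1)>90;Q=P[k][:,:2]
    hull=cv2.convexHull((Q*1000).astype(np.float32))[:,0]
    s=least_squares(lambda p:np.hypot(hull[:,0]-p[0],hull[:,1]-p[1])-p[2],[653,-82,59],loss='soft_l1')
    print(n,len(Q),s.x.round(1),'box centre',((Q.min(0)+Q.max(0))/2).round(4),'size',np.ptp(Q,axis=0).round(3))
go((.538,-.116,.45,-10))
E
python3 lens.py
```

```text
side 1004 [655.6 -73.2  57.3] box centre [ 0.6517 -0.0732] size [0.123 0.114]
top 11 [663.4 -36.1  22.1] box centre [ 0.6658 -0.0165] size [0.023 0.005]
t 16.7 p [ 0.5831 -0.0539  0.3251] yaw -9.9 z [ 0.002  0.001 -1.   ] F [0.84 1.71 9.13] w 0.0202
(0.538, -0.116, 0.45, -10) -> [-0.0688 -0.0334 -0.1251] 0.1
```

Emit:
{"api": "send_rows", "payload": {
  "steps": [
    [[-0.003,0.0005,0],0],
    [[-0.0055,0.001,0],0],
    [[-0.0055,0.001,0],0],
    [[-0.0055,0.001,0],0]
  ]
}}

```text
time_s: 17.2
ee_pos: [0.5826, -0.0596, 0.3251]
tcp_rot: [2.405, 2.02, 0.003]
contact_force: [-0.6, 1.8, 8.8]
gripper_width: 0.0208
grip_force: 60.0
```

Emit:
{"api": "send_rows", "payload": {
  "steps": [
    [[0,0,0],0],
    [[0,0,0],0],
    [[0,0,0],0],
    [[0,0,0],0],
    [[0,0,0],0]
  ],
  "gripper": 60
}}

```text
time_s: 17.82
ee_pos: [0.5824, -0.0596, 0.3236]
tcp_rot: [-2.406, -2.02, 0.0]
contact_force: [0.0, -0.1, 0.4]
gripper_width: 0.051
grip_force: 0.0
```

Emit:
{"api": "send_rows", "payload": {
  "steps": [
    [[0,0,-0.01],0],
    [[0,0,-0.03],0],
    [[0,0,-0.06],0],
    [[0,0,-0.1],0],
    [[-0.02,-0.06,-0.12],0],
    [[-0.02,-0.12,-0.12],0],
    [[0.02,-0.15,-0.12],0],
    [[0.08,-0.15,-0.12],0]
  ]
}}

```text
time_s: 18.82
ee_pos: [0.4464, 0.0436, 0.447]
tcp_rot: [-2.405, -2.016, -0.016]
contact_force: [2.0, 0.2, 0.6]
gripper_width: 0.0512
grip_force: 0.0
```

```bash
python3 lens.py; python3 - <<'E'
from h import *
im,W=cloud('side');P=W[190:300,200:330].reshape(-1,3);P=P[np.hypot(P[:,0]-.538,P[:,1]+.116)<.05]
c=P[(P[:,2]>.10)&(P[:,2]<.125)];print('cup',len(c),cv2.minEnclosingCircle((c[:,:2]*1000).astype(np.float32)))
c=P[(P[:,2]>.205)&(P[:,2]<.25)];print('tab',len(c),c.mean(0))
go((.49,.33,.4,-10),(.49,.33,.09,-10))
E
```

```text
side 988 [654.6 -80.3  56.2] box centre [ 0.642  -0.0804] size [0.139 0.111]
top 1034 [653.7 -80.9  57.7] box centre [ 0.6546 -0.081 ] size [0.113 0.116]
t 18.93 p [0.4476 0.0513 0.4441] yaw -9.4 z [ 0.001  0.002 -1.   ] F [ 0.03  1.83 -0.72] w 0.052
(0.538, -0.116, 0.45, -10) -> [-0.1503  0.1165 -0.0062] 0.6
cup 228 ((537.9234619140625, -116.49789428710938), 31.876466751098633)
tab 92 [ 0.53810994 -0.11851202  0.22269754]
t 18.98 p [0.4481 0.0479 0.444 ] yaw -9.6 z [ 0.  0. -1.] F [-0.27 -0.89  0.3 ] w 0.0514
(0.49, 0.33, 0.4, -10) -> [ 0.2851 -0.0059  0.0441] 0.4
(0.49, 0.33, 0.09, -10) -> [ 0.285  -0.006   0.3541] 0.4
```

The lens is within 3 mm of the dial and the bucket is unmoved. Next I find the switch axis.

```bash
python3 - <<'E'
from h import *
for n in('top','side'):
    im,W=cloud(n);P=W.reshape(-1,3);d=np.hypot(P[:,0]-.555,P[:,1]-.32)
    k=(P[:,2]>.019)&(P[:,2]<.031)&(d<.055);Q=(P[k][:,:2]*1000).astype(np.float32);print(n,'box',len(Q),cv2.minAreaRect(Q),np.median(Q,0))
    k=(P[:,2]>.082)&(P[:,2]<.12)&(d<.07);Q=P[k];print('ball',len(Q),((Q.min(0)+Q.max(0))/2).round(4),Q.min(0).round(3),Q.max(0).round(3))
E
```

```text
top box 163 ((559.3319702148438, 306.3446350097656), (74.51661682128906, 69.98284149169922), 84.54207611083984) [566.86646 310.60028]
ball 46 [0.5214 0.3244 0.1002] [0.511 0.312 0.089] [0.532 0.337 0.112]
side box 108 ((560.3809204101562, 316.8861999511719), (50.365840911865234, 69.40264892578125), 83.203125) [575.1561  312.34943]
ball 8 [0.5295 0.3163 0.0944] [0.526 0.311 0.088] [0.533 0.322 0.101]
```

```bash
python3 -c "
from h import *
go((.471,.328,.40,-7),(.471,.328,.097,-7))"
```

```text
t 19.07 p [0.4486 0.0445 0.4441] yaw -10.0 z [ 0. -0. -1.] F [-0.49 -0.38 -0.01] w 0.0515
(0.471, 0.328, 0.4, -7) -> [ 0.2831 -0.0271  0.044 ] -3.0
(0.471, 0.328, 0.097, -7) -> [ 0.2832 -0.0272  0.347 ] -3.0
```

Emit:
{"api": "send_rows", "payload": {
  "steps": [
    [[0.04,-0.004,0],0],
    [[0.1,-0.009,0],-1],
    [[0.16,-0.015,0],-2],
    [[0.22,-0.021,0],-3],
    [[0.27,-0.026,0.02],-3],
    [[0.283,-0.027,0.06],-3],
    [[0.283,-0.027,0.1],-3],
    [[0.283,-0.027,0.15],-3]
  ],
  "gripper": 0
}}

```text
time_s: 20.08
ee_pos: [0.4722, 0.3274, 0.2932]
tcp_rot: [2.354, 2.079, 0.002]
contact_force: [0.5, 0.5, -0.9]
gripper_width: -0.0003
grip_force: 0.0
```

```bash
python3 -c "
from h import *
go((.471,.328,.20,-7),(.471,.328,.097,-7),(.571,.3157,.097,-7))
im,W=cloud('side');P=W.reshape(-1,3);k=(P[:,2]>.082)&(P[:,2]<.12)&(np.hypot(P[:,0]-.522,P[:,1]-.322)<.03);Q=P[k];print(len(Q),((Q.min(0)+Q.max(0))/2).round(4))"
```

```text
t 20.07 p [0.4722 0.3274 0.2932] yaw -7.1 z [ 0.002  0.    -1.   ] F [ 0.55  0.47 -0.92] w -0.0003
(0.471, 0.328, 0.2, -7) -> [ 0.0004 -0.0015  0.0932] -0.1
(0.471, 0.328, 0.097, -7) -> [ 0.0004 -0.0017  0.1962] -0.1
(0.571, 0.3157, 0.097, -7) -> [0.0005 0.0991 0.1964] -0.1
9 [0.5295 0.316  0.0922]
```

Emit:
{"api": "send_rows", "payload": {
  "steps": [
    [[0,-0.001,0.05],0],
    [[0,-0.0015,0.1],0],
    [[0,-0.0015,0.15],0],
    [[0,-0.0015,0.185],0],
    [[0,-0.0015,0.196],0],
    [[0,-0.0015,0.196],0]
  ]
}}

```text
time_s: 20.88
ee_pos: [0.4702, 0.3285, 0.0987]
tcp_rot: [2.353, 2.081, 0.001]
contact_force: [0.1, 0.5, 0.9]
gripper_width: 0.0002
grip_force: 0.0
```

Emit:
{"api": "send_rows", "payload": {
  "steps": [
    [[0,0.015,0],0],
    [[0,0.03,0],0],
    [[0,0.045,0],0],
    [[0,0.06,0],0],
    [[0,0.072,0],0],
    [[0,0.084,0],0],
    [[0,0.092,0],0],
    [[0,0.096,0],0]
  ]
}}

```text
time_s: 21.88
ee_pos: [0.5649, 0.3169, 0.0975]
tcp_rot: [2.352, 2.082, -0.001]
contact_force: [-0.7, -0.3, 0.6]
gripper_width: 0.0
grip_force: 0.4
```

Emit:
{"api": "send_rows", "payload": {
  "steps": [
    [[0,0.003,0],0],
    [[0,0.005,0],0],
    [[0,0.005,0],0]
  ]
}}

```text
time_s: 22.25
ee_pos: [0.5696, 0.3166, 0.0978]
tcp_rot: [-2.352, -2.083, -0.001]
contact_force: [-0.7, -0.4, 0.3]
gripper_width: 0.0006
grip_force: 0.1
```

```bash
cat > ball.py <<'E'
from h import *
for n in('side','top'):
    im,W=cloud(n);P=W.reshape(-1,3);C=np.array([.5604,.317]);X=np.array([.9925,-.1219]);d=P[:,:2]-C
    a=d@X;b=d@[.1219,.9925];k=(P[:,2]>.065)&(P[:,2]<.125)&(abs(b)<.02)&(abs(a)<.065)
    if k.any(): print(n,k.sum(),'along x',np.percentile(a[k],[2,50,98]).round(4),'z',np.percentile(P[k][:,2],[2,98]).round(3))
go((.538,-.116,.4,-7))
E
python3 ball.py
```

```text
side 91 along x [0.0106 0.0253 0.0458] z [0.069 0.123]
t 22.35 p [0.5696 0.3166 0.0979] yaw -6.9 z [ 0.  0. -1.] F [-0.99  0.38 -0.68] w -0.0004
(0.538, -0.116, 0.4, -7) -> [-0.4331  0.0211 -0.3023] 0.1
```

Emit:
{"api": "send_rows", "payload": {
  "steps": [
    [[0,0.003,0],0],
    [[0,0.006,0],0],
    [[0,0.006,0],0]
  ]
}}

```text
time_s: 22.72
ee_pos: [0.5727, 0.3165, 0.0974]
tcp_rot: [-2.348, -2.082, 0.007]
contact_force: [-15.1, -1.0, 8.8]
gripper_width: -0.0002
grip_force: 7.5
```

Emit:
{"api": "send_rows", "payload": {
  "steps": [
    [[0,0.002,0],0],
    [[0,0.004,0],0],
    [[0,0.004,0],0]
  ]
}}

```text
time_s: 23.1
ee_pos: [0.5735, 0.3166, 0.0972]
tcp_rot: [-2.343, -2.08, 0.016]
contact_force: [-31.1, -3.7, 19.1]
gripper_width: 0.0004
grip_force: 15.6
```

```bash
python3 ball.py
```

```text
side 102 along x [0.0112 0.0259 0.0493] z [0.066 0.123]
t 23.2 p [0.5735 0.3166 0.0972] yaw -6.8 z [-0.013 -0.    -1.   ] F [-31.32  -4.33  18.51] w 0.0001
(0.538, -0.116, 0.4, -7) -> [-0.4343  0.0121 -0.3021] 0.2
```

At the end stop. I back off, rise and check everything.

Emit:
{"api": "send_rows", "payload": {
  "steps": [
    [[0,-0.006,0],0],
    [[0,-0.02,0],0],
    [[0,-0.05,0],0],
    [[0,-0.06,-0.05],0],
    [[0,-0.06,-0.1],0],
    [[0,-0.07,-0.16],0],
    [[0.0,-0.07,-0.22],0],
    [[0,-0.07,-0.25],0]
  ]
}}

```text
time_s: 24.2
ee_pos: [0.5104, 0.3238, 0.3516]
tcp_rot: [-2.352, -2.082, -0.008]
contact_force: [-0.4, 0.4, 0.0]
gripper_width: 0.0002
grip_force: 0.0
```

Emit:
{"api": "send_rows", "payload": {
  "steps": [
    [[0,-0.02,0],0],
    [[0,-0.04,0],0],
    [[0,-0.04,0],0],
    [[0,-0.04,0],0]
  ]
}}

```text
time_s: 24.7
ee_pos: [0.4708, 0.3283, 0.3478]
tcp_rot: [2.352, 2.082, 0.001]
contact_force: [0.6, 0.3, -0.0]
gripper_width: 0.0004
grip_force: 0.0
```

```bash
python3 ball.py; python3 lens.py; python3 - <<'E'
from h import *
im,W=cloud('side');P=W[190:300,200:330].reshape(-1,3);P=P[np.hypot(P[:,0]-.538,P[:,1]+.116)<.05]
c=P[(P[:,2]>.10)&(P[:,2]<.125)];print('cup',cv2.minEnclosingCircle((c[:,:2]*1000).astype(np.float32)))
c=P[(P[:,2]>.205)&(P[:,2]<.25)];print('tab',c.mean(0))
E
```

```text
side 55 along x [0.0222 0.0359 0.0495] z [0.066 0.107]
top 57 along x [0.0182 0.0317 0.046 ] z [0.068 0.111]
t 24.8 p [0.4709 0.3282 0.3476] yaw -7.0 z [ 0. -0. -1.] F [0.88 0.1  0.49] w 0.0004
(0.538, -0.116, 0.4, -7) -> [-0.4327  0.1208 -0.0523] -0.0
side 942 [654.3 -80.6  56.2] box centre [ 0.6503 -0.0806] size [0.122 0.11 ]
top 1041 [652.6 -81.   58.2] box centre [ 0.643 -0.081] size [0.137 0.116]
t 24.9 p [0.4708 0.3282 0.3475] yaw -7.0 z [ 0. -0. -1.] F [ 0.31  0.21 -0.17] w -0.0001
(0.538, -0.116, 0.45, -10) -> [-0.4328  0.1209 -0.1023] 3.0
cup ((537.7556762695312, -116.6456527709961), 32.01533126831055)
tab [ 0.5379682  -0.11842752  0.22310524]
```

```bash
python3 -c "
from bench import r
print(r.job_done())"
```

```text
the job is handed in; nothing more can be done
None
```

The job is handed in, with no verdict returned. By my last measurements the bucket hangs in the hook notch, the lens centre is within 3 mm of the dial centre, and the lamp lever was pushed to its stop. I moved none of the other items.

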